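Tweezers gap check on the gauge stand

ROBOT

A 6-joint arm with a two-finger parallel gripper is mounted at the origin on the work surface. World frame = base frame: x ahead of the robot, y to its left, z up, the work surface at z = 0. Lengths are in m, angles in rad, forces in N, time in s.
With the tool pointing down it reaches from about 0.3 to 0.875 m from the base axis. Payload 6.4 kg.
Tool frame: the origin (TCP) lies at the very end of the fingers, on their centre line; the grasp point (between the pads) lies 19 mm behind it; z points along the fingers, y is the line along which they close (so a half turn about z gives the same grasp; the last joint's range is limited). The gripper opens to 85 mm and grips with 20 to 120 N. Pads are 22 mm wide; open, the fingers measure 114 mm over their backs; the gripper's body (76 mm by 85 mm) begins 54 mm behind the grasp point. The pads swing forward as they close: fully open they stand 13 mm farther back than shut.
Start: joints at [-1.483, 0.181, 1.607, -0, 1.354, -0.206], TCP at [0.167, -0.55, 0.231] pointing down, gripper open.
Joint ranges: [-2.99, 2.99], [-0.89, 2.07], [0.3, 2.58], [-1.14, 4.28], [0, 2.63], [-3.12, 3.12]. Speed limits (rad/s): [2.57, 2.57, 3.01, 3.14, 3.14, 3.14].

INTERFACE

Orientations are given as a unit quaternion [w, x, y, z].
In Python, from bench import ctrl gives the robot as it stands.
- The arm moves only by the tool jog_arm, never from a script. Its argument "series" is a list that holds one entry, the list of rows, each a list of 7 numbers: the shift along the tool's x, y, z in mm, then the turn, a rotation vector about the tool's x, y, z in rad, then the finger opening in mm, from 0 to 85.4. In form: [[[tx, ty, tz, rx, ry, rz, gripper], ...]]. A call has exactly 10 rows; each row shifts and turns the commanded pose from where the row before left it, along the tool's axes as they then stand; what a row does not reach is not made up. A row lasts 1/10 s, in which the tool goes at most 50 mm and 8.59 degrees, less where a joint would pass 70% of its speed; a pose out of reach is approached as far as the arm can. A call with a gripper value outside its range is refused whole. The fingers move at their own pace and stop on an object; the grip force is fixed at half the most. Time passes only in rows, so rows that do not move let the fingers close, or fill a call up. It gives the time, the measured TCP pose, the force, the opening and the grip force at its end, in the units of the state.
- ctrl.get_obs(): the state, without advancing time (a new reading comes with each control period).
- ctrl.camera(name): name is "scene" or "top" or "wrist"; returns a dict with "frame" (420x560x3 uint8, blue, green, red), "z_map" (420x560 float32, m along the optical axis (not along the pixel's ray), 0 where there is no reading), "fx", "fy", "cx", "cy" (pixels), "xyz" and "rotation" of the camera in the world. Camera axes: x right, y down, z forward; pixel columns grow to the right and rows downward; lengths in m; the calibration is good to about 2 mm. The wrist camera is an equidistant fisheye: a pixel r from the principal point sees the ray r / f radians off the axis. A picture is of the moment at which its call begins.
- ctrl.hand_in(): hands the job in; it is judged then, once.
The state is a dict: "time_s": time; "q": joint angles; "dq": joint speeds; "joint_efforts": joint torques, N m; "eef_pos": TCP position; "eef_rot": TCP orientation; "wrist_force": force on the tool from outside, world axes, zero at the start; "torque": the same for the moment, N m; "opening": opening from 0.0 (shut) to 1.0 (fully open); "grasp_force": force on a finger pad.
Only numpy, scipy, OpenCV 4.12 (cv2) and the standard library are available. Lean on these libraries where they do the work, as an engineer would, in place of code of your own. Each camera call takes 0.05 s, during which the arm holds its last target. There are 200 camera calls.

TASK

Set the loose gauge lid on the cup of the orange stand so that it sits seated and level, placing it rather than dropping it. Then take the sprung tweezers off their rest, bring their tips just above the lid without touching it, one tip either side of the orange dot, and squeeze until the tip gap equals the dot's 16 mm width, never letting the tips close together. Hold that gap steady there and finish while still holding; leave the bin, the tray, the device and the screwdriver where they are.

Things in the scene. Friction and masses are not known exactly. Their poses are not given: they have to be found in the camera images.
- stand: fixed gauge stand: orange square base 90 x 90 x 8 mm carrying an upright white open cup, outer diameter 50, inner 44, rim 48 mm above the work surface; origin at the centre of the base's underside, z up
- stand_rim (a point): centre of the cup's mouth, at rim height (48 mm above the work surface)
- lid: loose round gauge lid, 60 g, 16 mm tall: grey flange 56 mm diameter, 10 mm thick, over a white boss 6 mm deep (36 mm diameter, 31 at its foot) that enters the cup with 4 mm to spare all round. Lies boss down, flange 6 to 16 mm up; grasp the flange across its diameter. Origin: centre of the boss's underside, z up. Seated, the flange rests on the rim, origin 6 mm below it, lid top at 58 mm
- dot (a point): centre of the orange dot, 16 mm diameter, flush on the middle of the lid's top (16.6 mm above the lid's origin)
- rest: fixed black tweezers rest, 160 mm long: two supports 18 mm high, one under the bow (26 mm wide, 63 to 85 mm behind the origin), one under the arms (50 mm wide, 49 to 63 mm ahead of it), joined by a strip 4 mm high and 22 mm wide; x along its length. Under the tweezers' finger grips there is only the strip
- tweezers: loose sprung steel tweezers, 64 g, lying flat on the rest, 12 mm thick. Origin: underside, midway between the two yellow finger grips; x points to the tips (80 mm ahead), the bow reaches 99 mm behind; y to the left arm. The grips run 22 mm either side of the origin along x, 12 mm high; squeeze them across y from above. The tool balances about at the grips
- tip_l (a point): inner face of the left (+y) arm's tip, at half thickness (6 mm above the underside)
- tip_r (a point): inner face of the right (-y) arm's tip; the tip gap is the distance from tip_l to tip_r: 30 mm free, to be 16 mm
- grip (a point): point midway between the finger grips, 6 mm above the underside. Width over the outside of the grips here: 29.9 mm sprung open, 22.7 mm at a tip gap of 16 mm (grips then parallel); the tip gap changes 1.94 mm per mm of this width. Squeezing takes about 3 N at first, 7 N at the 16 mm gap, 10 N nearly shut; both arms move together and spring open when released
- tips_mid (a point): point midway between the two tips, at half thickness, 80 mm ahead of the tweezers' origin; the tips are 7 mm high in z, 3.5 mm either way of this point
- jaw_l (a joint): turn of the left arm about its pivot 85 mm behind the origin; the right mirrors it. 0 sprung open (gap 30 mm), 0.0424 rad at gap 16 mm, 0.085 nearly shut
- bin: bystander: black open parts bin, 130 x 170 x 55 mm, origin under its centre
- tray: bystander: dark tray of teal devices, 150 x 200 x 21 mm, origin under its centre
- device: bystander: one teal device lying flat, 85 x 24 x 16 mm, origin under its centre, x along its length
- driver: bystander: screwdriver lying on the mat, about 200 mm long, x along its length
Mind the look-alikes: they are no part of the job. There is more than one size of the tweezers; the job needs the smallest. Of the things that look like the rest, the larger one is meant.

How it is judged:
On the way, in this order (a step that is already met when the one before it is completed fails the run):
1. the lid sits seated and level on the cup, let go (horizontal distance between lid and stand_rim below 0.0065 m and z of lid in the frame of stand_rim between -0.009 and -0.004 m and angle between lid's own z axis and vertical below 0.06 rad and contact force between lid and the fingers below 0.05 N), for 0.3 s.
2. the tweezers are lifted clear of their rest in the gripper (height (world z) of tweezers above 0.035 m and contact force between tweezers and the fingers above 1 N and contact force between tweezers and rest below 0.05 N), for 0.3 s.
At the end, for the whole second after the job is handed in: Lid let go, seated on the cup: within 6.5 mm of centre, boss inside, tilt under 0.06 rad. Tweezers still, held by the fingers, touching neither lid nor stand; tip gap 13.5 to 18.5 mm; point midway between the tips within 8 mm of the dot seen from above, 4 to 30 mm above it (all of step 1 and distance between tip_l and tip_r between 0.0135 and 0.0185 m and velocity of joint jaw_l between -0.05 and 0.05 rad/s and contact force between tweezers and the fingers above 1 N and horizontal distance between tips_mid and dot below 0.008 m and z of tips_mid in the frame of dot between 0.004 and 0.03 m and linear speed of tweezers below 0.03 m/s and contact force between tweezers and lid below 0.05 N and contact force between tweezers and stand below 0.05 N); the arm keeps its last pose, push and grip.
It fails at once if the tips are pinched together (gap under 5 mm) (distance between tip_l and tip_r below 0.005 m).
It fails at once if the lid is dropped (falling at over 0.6 m/s out of the fingers) (linear speed of lid above 0.6 m/s and contact force between lid and the fingers below 0.05 N).
It fails at once if a bystander is moved by more than 20 mm (distance of any of bin, tray, device, driver from where it was at the start of the episode above 0.02 m).
It also fails if it takes over 48 s, if anything falls off the work surface, if the arm or the gripper's body presses on something with over 40 N, if the wrist force passes 120 N, or if a joint passes its speed limit or range.

## Working session

There is one attempt and no reset: what is moved stays moved. The work goes in short steps, Python scripts to look and compute and a tool call to move; the robot and the scene stay as the last step left them, time stands still between calls to the robot, and variables do not carry over. Pictures are saved under pics/ and viewed, at most 10 in all, crops included, and the job is handed in when it is done.

Besides the shell and the picture viewer there is one more tool, called after "Emit:" by a JSON object that holds its "fn" and its "kwargs", one argument or row to a line. jog_arm: Moves the arm, as the interface text tells. Its arguments: {"type":"object","properties":{"series":{"type":"array"}},"required":["series"]}

```bash
ls; mkdir -p pics
cat > h.py <<'E'
from bench import ctrl
import numpy as np, cv2
def cam(n): 
    c=ctrl.camera(n); c['R']=np.array(c['rotation']); 
    return c
E
python3 - <<'E'
from h import *
for n in ("scene","top"):
    c=cam(n); cv2.imwrite(f"pics/{n}0.png",c['frame']); np.savez(f"{n}0.npz",**{k:np.array(v) for k,v in c.items()})
    print(n,c['fx'],c['fy'],c['cx'],c['cy'],c['xyz'],c['rotation'])
print(ctrl.get_obs())
E
```

```text
pics
scene 511.66582391038077 511.66582391038077 279.70970829420617 214.24467426964318 [1.00367266 0.68860049 1.24729022] [-0.0945951   0.29662481  0.90788408 -0.28073472]
top 441.29107278426585 441.29107278426585 279.62023619283616 213.76687492012326 [0.34295558 0.05279228 1.18579375] [-0.05452752  0.71414488 -0.69609507  0.0497543 ]
{'time_s': 0.1, 'q': array([-1.48329489e+00,  1.81480492e-01,  1.60786441e+00,  2.03453163e-05,
        1.35380209e+00, -2.06291721e-01]), 'dq': array([ 8.25154513e-05, -1.73462662e-03, -1.97179085e-03, -1.26703648e-03,
       -3.40155055e-04, -4.07003183e-04]), 'joint_efforts': array([ 6.10189563e-04, -4.45876408e+01, -3.52237701e+01, -2.53809703e-04,
        4.13058660e-03, -1.43086157e-05]), 'eef_pos': array([ 0.16649645, -0.54987104,  0.23048758]), 'eef_rot': array([-7.75210035e-04,  9.89230108e-01,  1.46366626e-01,  5.60478704e-05]), 'wrist_force': array([-0.16137011, -0.06374964,  0.76928545]), 'torque': array([-0.02292998,  0.00748973, -0.04493616]), 'grasp_force': 0.0, 'opening': 1.000771577645811}
```

View pics/top0.png

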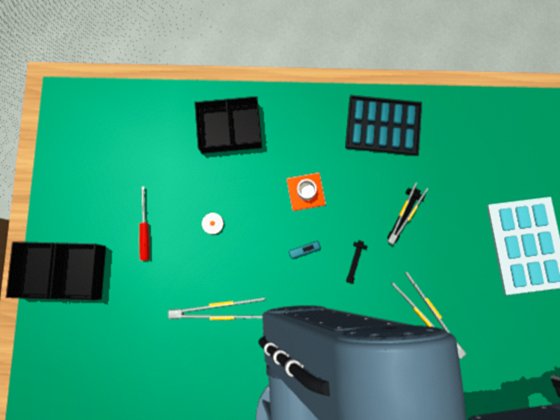

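View pics/scene0.png

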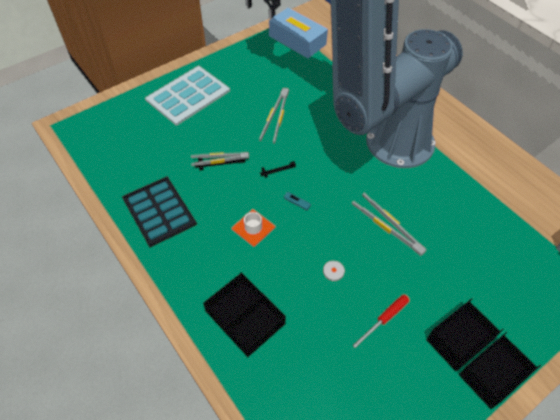

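Top view: the lid is at (212,224) and the orange stand with its cup at (306,191). Three things could be taken for the tweezers: (408,213) on the rest at about 70 px (180 mm), (215,310) at about 96 px and (430,315) at about 100 px. I choose the smallest, on the rest. Two things could be the rest: the black bar under those tweezers (the larger) and the small bar at (357,262), so I choose the one under the tweezers. The scene view agrees: lid (333,270), stand (253,225), tweezers (220,158).

```bash
cat >> h.py <<'E'
from scipy.spatial.transform import Rotation as Ro
def load(n):
    d=dict(np.load(n)); return d
def rot(c): 
    q=np.array(c['rotation']).ravel()
    return Ro.from_quat([q[1],q[2],q[3],q[0]]).as_matrix()
def ray(c,uv):
    uv=np.atleast_2d(uv); d=np.c_[(uv[:,0]-c['cx'])/c['fx'],(uv[:,1]-c['cy'])/c['fy'],np.ones(len(uv))]
    return d@rot(c).T
def plane(c,uv,z):
    d=ray(c,uv); o=np.array(c['xyz']); return o+d*((z-o[2])/d[:,2])[:,None]
def tri(c1,u1,c2,u2):
    d1=ray(c1,u1)[0];d2=ray(c2,u2)[0];o1,o2=np.array(c1['xyz']),np.array(c2['xyz'])
    s=np.linalg.lstsq(np.c_[d1,-d2],o2-o1,rcond=None)[0]
    p,q=o1+s[0]*d1,o2+s[1]*d2; return (p+q)/2,np.linalg.norm(p-q)
def blobs(img,lo,hi,roi,amin=5):
    x0,y0,x1,y1=roi; m=np.zeros(img.shape[:2],np.uint8)
    m[y0:y1,x0:x1]=cv2.inRange(cv2.cvtColor(img,cv2.COLOR_BGR2HSV),np.array(lo),np.array(hi))[y0:y1,x0:x1]
    n,_,st,ce=cv2.connectedComponentsWithStats(m); return m,[(st[i,4],ce[i],st[i,:4]) for i in range(1,n) if st[i,4]>=amin]
E
python3 - <<'E'
from h import *
t,s=load("top0.npz"),load("scene0.npz")
Y=((20,120,120),(35,255,255)); O=((3,150,120),(16,255,255)); W=((0,0,170),(180,60,255))
def g(c,k,roi,a=5):
    m,b=blobs(c['frame'],*k,roi,a); return b
for nm,k,rt,rs,a in (("dot",O,(195,205,230,242),(318,255,350,285),3),("base",O,(280,165,335,215),(225,200,285,250),30),("cup",W,(280,165,335,215),(225,200,285,250),20),("yel",Y,(380,170,440,255),(185,145,255,175),5),("lidtop",W,(195,205,230,242),(318,255,350,285),20)):
    bt,bs=g(t,k,rt,a),g(s,k,rs,a)
    print(nm,"T",[(int(x[0]),x[1].round(1),x[2]) for x in bt],"S",[(int(x[0]),x[1].round(1),x[2]) for x in bs])
    if nm in("dot","cup","lidtop") and bt and bs:
        p,e=tri(t,max(bt,key=lambda x:x[0])[1],s,max(bs,key=lambda x:x[0])[1]); print(p.round(4),round(e,4))
A=cv2.resize(t['frame'][170:260,375:445],None,fx=5,fy=5,interpolation=cv2.INTER_CUBIC)
B=cv2.resize(s['frame'][135:185,180:260],None,fx=5,fy=5,interpolation=cv2.INTER_CUBIC)
H=np.zeros((450,760,3),np.uint8);H[:450,:350]=A;H[:250,355:755]=B;cv2.imwrite("pics/crop1.png",H)
E
```

```text
dot T [(13, array([212.2, 222.8]), array([210, 221,   5,   4], dtype=int32))] S [(11, array([333.5, 269.4]), array([332, 268,   4,   4], dtype=int32))]
[0.4877 0.2432 0.0151] 0.001
base T [(751, array([305.3, 192.6]), array([287, 173,  38,  38], dtype=int32))] S [(453, array([253.3, 231.3]), array([232, 218,  43,  28], dtype=int32))]
cup T [(242, array([306.3, 189.4]), array([297, 180,  19,  18], dtype=int32))] S [(162, array([252.2, 220.5]), array([244, 212,  17,  16], dtype=int32))]
[ 0.5817 -0.007   0.0346] 0.0013
yel T [(47, array([403.4, 208. ]), array([399, 201,   9,  15], dtype=int32)), (38, array([412.3, 213. ]), array([408, 206,  10,  15], dtype=int32))] S [(41, array([217.3, 161. ]), array([211, 159,  14,   5], dtype=int32))]
lidtop T [(329, array([212.1, 223. ]), array([202, 213,  21,  21], dtype=int32))] S [(257, array([333.5, 269.7]), array([324, 261,  20,  18], dtype=int32))]
[0.4875 0.2434 0.013 ] 0.0005
```

View pics/crop1.png

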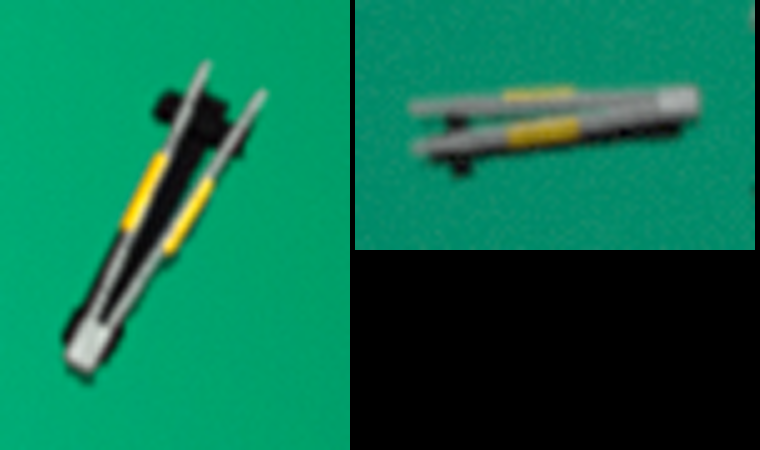

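The crop shows sprung tweezers with yellow grips lying on a long black rest. The tips point up-right in the top view (crop 205,65 and 262,95), the bow is at (88,350), and it is about 180 mm long, so the choice holds. Next I work out rough poses and the route over the tweezers.

Run:
```python
from h import *
t,s=load("top0.npz"),load("scene0.npz")
P=plane(t,[[403.4,208],[412.3,213]],.030); print("grips",P.round(4),"w",np.linalg.norm(P[0]-P[1]),"mid",P.mean(0))
U=[[375+205/5,170+65/5],[375+262/5,170+95/5],[375+88/5,170+345/5]]
Q=plane(t,U,.028); print("tips,bow",Q.round(4)); d=(Q[0]+Q[1])/2-Q[2]; print("dir",np.arctan2(d[1],d[0]),np.linalg.norm(d))
d=(Q[0]+Q[1])/2-P.mean(0); print("dir2",np.arctan2(d[1],d[0]),np.linalg.norm(d))
m,b=blobs(t['frame'],(3,150,120),(16,255,255),(280,165,335,215),30)
c,_=cv2.findContours(m,0,2); r=cv2.boxPoints(cv2.minAreaRect(max(c,key=cv2.contourArea))); B=plane(t,r,.008); print("base ctr",B.mean(0).round(4),np.linalg.norm(B[0]-B[1]),np.linalg.norm(B[1]-B[2]))
print("cup@.048",plane(t,[[306.3,189.4]],.048).round(4),plane(t,[[306.3,189.4]],.04).round(4))
w=cam("wrist"); print(w['xyz'],w['rotation'],w['fx'],w['cx'],w['cy'],ctrl.get_obs()['eef_pos'])
```

```text
grips [[ 0.5384 -0.2646  0.03  ]
 [ 0.5256 -0.2879  0.03  ]] w 0.026585930197405343 mid [ 0.53201179 -0.27624065  0.03      ]
tips,bow [[ 0.6074 -0.2998  0.028 ]
 [ 0.5918 -0.3299  0.028 ]
 [ 0.4555 -0.2356  0.028 ]]
dir -0.503103086482045 0.1645018794355914
dir2 -0.519204303241608 0.07788853965586162
base ctr [ 0.5813 -0.0061  0.008 ] 0.09134222138828729 0.09129466809689743
cup@.048 [[ 0.5785 -0.0057  0.048 ]] [[ 0.5802 -0.0061  0.04  ]]
[ 0.24639996 -0.52605743  0.37460928] [ 0.13248424  0.79204395 -0.58754638 -0.09951665] 325.19226210127806 282.59210332846106 209.88858575786062 [ 0.16649714 -0.54994346  0.23059012]
```

Emit:
{"fn": "jog_arm", "kwargs": {
  "series": [
    [[20,-9,0,0,0,0,70],[38,-17,0,0,0,0,70],[42,-20,0,0,0,0,70],[42,-20,0,0,0,0,70],[42,-20,0,0,0,0,70],[42,-20,0,0,0,0,70],[42,-20,0,0,0,0,70],[38,-17,0,0,0,0,70],[25,-10,0,0,0,0,70],[10,-4,0,0,0,0,70]]
  ]
}}

```text
time_s: 1.15
eef_pos: [0.449, -0.2993, 0.2311]
eef_rot: [-0.0, 0.989, 0.148, 0.0]
wrist_force: [-0.6, 0.4, -0.6]
opening: 0.823
grasp_force: 0.0
```

```bash
cat >> h.py <<'E'
def fray(c,uv):
    uv=np.atleast_2d(np.float64(uv)); x=(uv[:,0]-c['cx'])/c['fx'];y=(uv[:,1]-c['cy'])/c['fy']; r=np.hypot(x,y)+1e-12
    d=np.c_[np.sin(r)*x/r,np.sin(r)*y/r,np.cos(r)]; return d@rot(c).T
def fplane(c,uv,z):
    d=fray(c,uv); o=np.array(c['xyz']); return o+d*((z-o[2])/d[:,2])[:,None]
def tri2(o1,d1,o2,d2):
    s=np.linalg.lstsq(np.c_[d1,-d2],o2-o1,rcond=None)[0]; p,q=o1+s[0]*d1,o2+s[1]*d2; return (p+q)/2,np.linalg.norm(p-q)
def fpix(c,P):
    v=(np.atleast_2d(P)-np.array(c['xyz']))@rot(c); r=np.arctan2(np.hypot(v[:,0],v[:,1]),v[:,2]); n=np.hypot(v[:,0],v[:,1])
    return np.c_[c['cx']+c['fx']*r*v[:,0]/n,c['cy']+c['fy']*r*v[:,1]/n]
E
python3 - <<'E'
from h import *
w=cam("wrist"); np.savez("w1.npz",**{k:np.array(v) for k,v in w.items()})
cv2.imwrite("pics/w1.png",w['frame'])
m,b=blobs(w['frame'],(20,120,120),(35,255,255),(0,0,560,420),15)
pp=fpix(w,[[.532,-.276,.03],[.449,-.2993,0.02],[.581,-.006,.048]]); print(pp,w['xyz'])
for x in b: print(x[0],x[1].round(1),x[2],fplane(w,[x[1]],.030).round(4))
E
```

```text
[[284.67725649  98.97138453]
 [282.74199717 176.59238799]
 [ 71.44339895  10.1421493 ]] [ 0.52880893 -0.27507799  0.37518342]
152 [276.6  91.1] [262  76  30  32] [[ 0.5376 -0.2655  0.03  ]]
156 [294.4 109.8] [278  95  34  30] [[ 0.524 -0.289  0.03 ]]
153 [276.2 306. ] [267 288  19  36] [[ 0.2863 -0.3403  0.03  ]]
123 [250.5 312.5] [240 297  22  33] [[ 0.2656 -0.3112  0.03  ]]
```

View pics/w1.png

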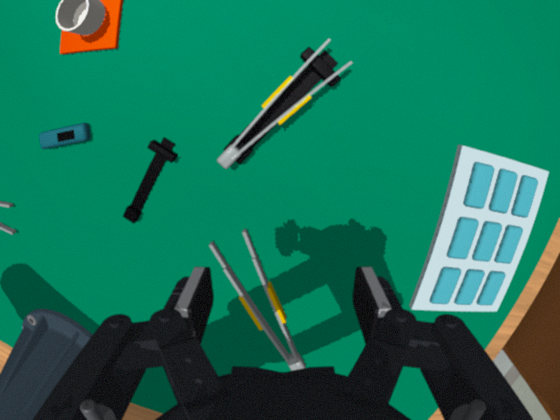

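The wrist view shows the tweezers centred near (285,100), tips at (329,41) and (351,64), bow at (230,157). Their position agrees with the top view to about 1.5 mm. Next I look at the stand on the way to the lid.

Emit:
{"fn": "jog_arm", "kwargs": {
  "series": [
    [[6,-12,0,0,0,0,70],[14,-26,0,0,0,0,70],[16,-30,0,0,0,0,70],[16,-31,0,0,0,0,70],[16,-31,0,0,0,0,70],[16,-31,0,0,0,0,70],[16,-31,0,0,0,0,70],[14,-27,0,0,0,0,70],[9,-16,0,0,0,0,70],[4,-8,0,0,0,0,70]]
  ]
}}

```text
time_s: 2.2
eef_pos: [0.4981, -0.0312, 0.2312]
eef_rot: [-0.0, 0.989, 0.146, -0.0]
wrist_force: [0.2, -0.2, -0.6]
opening: 0.82
grasp_force: 0.0
```

Run:
```python
from h import *
w=cam("wrist"); np.savez("w2.npz",**{k:np.array(v) for k,v in w.items()})
cv2.imwrite("pics/w2.png",w['frame']); t=load("top0.npz"); s=load("scene0.npz")
print(w['xyz'],ctrl.get_obs()['eef_pos'],fpix(w,[[.581,-.006,.048],[.4877,.2432,.016]]))
# cup rim: white blob in wrist view
p=fpix(w,[[.581,-.006,.048]])[0].astype(int); roi=(max(p[0]-60,0),max(p[1]-60,0),p[0]+60,p[1]+60)
m,b=blobs(w['frame'],(0,0,130),(180,70,255),roi,100)
for x in b:print("white",x[0],x[1],x[2])
m2,b2=blobs(w['frame'],(3,150,100),(16,255,255),roi,100)
c,_=cv2.findContours(m2,0,2); r=cv2.boxPoints(cv2.minAreaRect(max(c,key=cv2.contourArea)))
B=fplane(w,r,.008);print("base",B.mean(0).round(4),np.linalg.norm(B[0]-B[1]),np.linalg.norm(B[1]-B[2]))
c,_=cv2.findContours(m,0,1); h=cv2.convexHull(max(c,key=cv2.contourArea)).reshape(-1,2)
R=fplane(w,h,.048)[:,:2]; (cx,cy),rad=cv2.minEnclosingCircle(R.astype(np.float32)*1000);print("rim48 circle",cx,cy,rad)
# height of the rim: same centre by the camera pair
for z in(.03,.04,.048,.056):
    R=fplane(w,h,z)[:,:2]*1000;print(z,[round(v,1) for v in sum([list(cv2.minEnclosingCircle(R.astype(np.float32))[0]),[cv2.minEnclosingCircle(R.astype(np.float32))[1]]],[])],end=' ')
    mt,_=blobs(t['frame'],(0,0,150),(180,70,255),(280,165,335,215),20); ct,_=cv2.findContours(mt,0,1); ht=cv2.convexHull(max(ct,key=cv2.contourArea)).reshape(-1,2)
    print(cv2.minEnclosingCircle((plane(t,ht,z)[:,:2]*1000).astype(np.float32)))
cv2.imwrite("pics/w2c.png",cv2.resize(w['frame'][roi[1]:roi[3],roi[0]:roi[2]],None,fx=4,fy=4))
```

```text
[ 0.57806588 -0.00718993  0.37531734] [ 0.49826227 -0.03079725  0.23123565] [[282.48583324  98.29985986]
 [ 73.07701922 127.41649981]]
white 1779 [283.39572794  99.95615514] [258  75  51  49]
base [ 0.5811 -0.0066  0.008 ] 0.09026101420889136 0.08927594936006254
rim48 circle 580.650390625 -6.7374773025512695 25.113649368286133
0.03 [580.8, -6.7, 26.5] ((584.4874877929688, -6.063145160675049), 26.255342483520508)
0.04 [580.7, -6.7, 25.7] ((582.3976440429688, -5.553898334503174), 26.028112411499023)
0.048 [580.7, -6.7, 25.1] ((580.725830078125, -5.14654016494751), 25.846385955810547)
0.056 [580.6, -6.7, 24.5] ((579.0540771484375, -4.739152431488037), 25.664674758911133)
```

View pics/w2c.png

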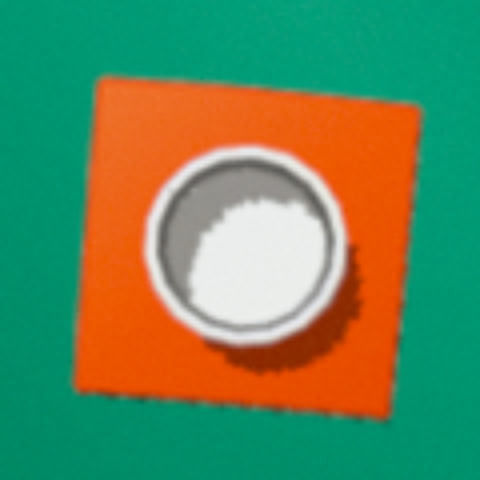

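The crop shows the open cup centred on the base. Rim centre is (0.5808,-0.0065), radius 25.1 mm at z=0.048, and both views agree. Now to the lid.

Emit:
{"fn": "jog_arm", "kwargs": {
  "series": [
    [[0,-12,0,0,0,0,70],[-1,-28,0,0,0,0,70],[-1,-33,0,0,0,0,70],[-1,-34,0,0,0,0,70],[-2,-34,0,0,0,0,70],[-2,-34,0,0,0,0,70],[-1,-34,0,0,0,0,70],[-1,-28,0,0,0,0,70],[-1,-19,0,0,0,0,70],[0,-9,0,0,0,0,70]]
  ]
}}

```text
time_s: 3.25
eef_pos: [0.4116, 0.2193, 0.2312]
eef_rot: [0.0, 0.989, 0.147, -0.0]
wrist_force: [-1.3, -0.3, 0.7]
opening: 0.822
grasp_force: 0.0
```

Run:
```python
from h import *
w=cam("wrist"); np.savez("w3.npz",**{k:np.array(v) for k,v in w.items()}); w2=load("w2.npz"); t=load("top0.npz")
print(ctrl.get_obs()['eef_pos'],ctrl.get_obs()['eef_rot'])
p=fpix(w,[[.4877,.2432,.016]])[0].astype(int); roi=(p[0]-45,p[1]-45,p[0]+45,p[1]+45)
m,b=blobs(w['frame'],(3,150,100),(16,255,255),roi,10); print([(x[0],x[1]) for x in b]); u=max(b,key=lambda x:x[0])[1]
p2=fpix(w2,[[.4877,.2432,.016]])[0].astype(int); m2,b2=blobs(w2['frame'],(3,150,100),(16,255,255),(p2[0]-30,p2[1]-30,p2[0]+30,p2[1]+30),5); print([(x[0],x[1]) for x in b2]); u2=max(b2,key=lambda x:x[0])[1]
print("dot w3xw2",tri2(w['xyz'],fray(w,u)[0],w2['xyz'],fray(w2,u2)[0]))
print("dot w3xtop",tri2(w['xyz'],fray(w,u)[0],t['xyz'],ray(t,[[212.2,222.8]])[0]), fplane(w,u,.0166))
m,b=blobs(w['frame'],(0,0,90),(180,80,255),roi,100); m=cv2.bitwise_or(m,0)
c,_=cv2.findContours(m,0,1);R=fplane(w,max(c,key=cv2.contourArea).reshape(-1,2),.016)[:,:2]*1000;print("flange",cv2.minEnclosingCircle(R.astype(np.float32)))
```

```text
[0.41158641 0.21973659 0.23124814] [-2.37209757e-04  9.89199010e-01  1.46578468e-01 -1.20776225e-04]
[(np.int32(135), array([282.16296296, 106.35555556]))]
[(np.int32(76), array([ 72.5, 129. ]))]
dot w3xw2 (array([0.48608036, 0.24241034, 0.01800721]), np.float64(0.00013038575475690726))
dot w3xtop (array([0.48666192, 0.24204932, 0.0216087 ]), np.float64(0.0012179807946183616)) [[0.48612091 0.24242784 0.0166    ]]
flange ((486.0932922363281, 242.2419891357422), 28.511825561523438)
```

Emit:
{"fn": "jog_arm", "kwargs": {
  "series": [
    [[10,0,5,0,0,0,72],[18,0,12,0,0,0,72],[18,0,20,0,0,0,72],[16,0,25,0,0,0,72],[10,0,28,0,0,0,72],[6,0,30,0,0,0,72],[0,0,30,0,0,0,72],[0,0,20,0,0,0,72],[0,0,10,0,0,0,72],[0,0,5,0,0,0,72]]
  ]
}}

```text
time_s: 4.3
eef_pos: [0.4872, 0.2402, 0.045]
eef_rot: [0.0, 0.989, 0.146, -0.001]
wrist_force: [0.9, 0.7, -0.5]
opening: 0.844
grasp_force: 0.0
```

Emit:
{"fn": "jog_arm", "kwargs": {
  "series": [
    [[0,0,14,0,0,0,72],[0,0,14,0,0,0,72],[0,0,10,0,0,0,72],[0,0,6,0,0,0,72],[0,0,2,0,0,0,72],[0,0,0,0,0,0,66],[0,0,0,0,0,0,62],[0,0,0,0,0,0,58],[0,0,0,0,0,0,54],[0,0,0,0,0,0,50]]
  ]
}}

```text
time_s: 5.3
eef_pos: [0.4876, 0.2416, 0.0015]
eef_rot: [-0.0, 0.989, 0.146, 0.001]
wrist_force: [-2.3, -0.5, 7.7]
opening: 0.629
grasp_force: 61.5
```

Emit:
{"fn": "jog_arm", "kwargs": {
  "series": [
    [[0,0,0,0,0,0,50],[0,0,-3,0,0,0,50],[0,0,-8,0,0,0,50],[0,0,-15,0,0,0,50],[0,0,-20,0,0,0,50],[0,0,-20,0,0,0,50],[0,0,-15,0,0,0,50],[0,0,-8,0,0,0,50],[0,0,-2,0,0,0,50],[0,0,0,0,0,0,50]]
  ]
}}

```text
time_s: 6.3
eef_pos: [0.4868, 0.2413, 0.0913]
eef_rot: [-0.0, 0.989, 0.146, -0.0]
wrist_force: [0.3, -0.2, 0.0]
opening: 0.62
grasp_force: 62.9
```

Run:
```python
from h import *
w=cam("wrist"); np.savez("w4.npz",**{k:np.array(v) for k,v in w.items()}); s=cam("scene");t=cam("top")
o=ctrl.get_obs(); print(o['eef_pos'],o['eef_rot'],o['opening'],o['grasp_force'],o['wrist_force'])
p=fpix(w,[o['eef_pos']])[0]; print(p)
m,b=blobs(w['frame'],(3,150,100),(16,255,255),(180,80,380,300),10); print([(x[0],x[1],x[2]) for x in b])
for z in (.08,.085,.09,.095): print(z,[fplane(w,x[1],z).round(4) for x in b])
cv2.imwrite("pics/w4.png",np.hstack([cv2.resize(w['frame'][100:300,180:380],(400,400)),cv2.resize(s['frame'][200:300,280:380],(400,400))]))
```

```text
[0.486247   0.24115064 0.0903052 ] [ 7.53061170e-05  9.89236065e-01  1.46325340e-01 -9.47417307e-04] 0.627861219026966 62.91753888130188 [ 1.06854951  0.29534385 -0.28156599]
[282.35658322 272.27841857]
[(np.int32(623), array([282.65008026, 289.42215088]), array([266, 278,  34,  22], dtype=int32))]
0.08 [array([[0.4698, 0.236 , 0.08  ]])]
0.085 [array([[0.4729, 0.2369, 0.085 ]])]
0.09 [array([[0.476 , 0.2379, 0.09  ]])]
0.095 [array([[0.4791, 0.2388, 0.095 ]])]
```

View pics/w4.png

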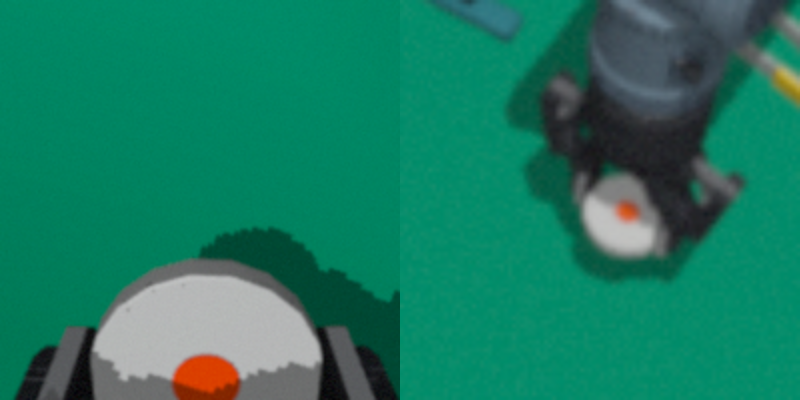

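Wrist crop: the lid is held between the pads and looks level, with the dot at about (282,290) and cut off by my mask window. I re-measure it on the full frame.

Run:
```python
from h import *
w=load("w4.npz")
m,b=blobs(w['frame'],(3,150,60),(16,255,255),(180,80,380,400),10); print([(x[0],x[1],x[2]) for x in b])
x=max(b,key=lambda x:x[0])
for z in (.1,.106): print(z,fplane(w,x[1],z).round(4))
c,_=cv2.findContours(m,0,1);R=fplane(w,max(c,key=cv2.contourArea).reshape(-1,2),.105)[:,:2]*1000;print(cv2.minEnclosingCircle(R.astype(np.float32)),R.min(0),R.max(0))
s=cam("scene"); ms,bs=blobs(s['frame'],(3,150,60),(16,255,255),(310,230,360,280),3); print([(y[0],y[1]) for y in bs])
print(tri2(w['xyz'],fray(w,x[1])[0],np.array(s['xyz']),ray(s,max(bs,key=lambda y:y[0])[1])[0]))
```

```text
[(np.int32(728), array([282.65384615, 291.20467033]), array([266, 278,  34,  28], dtype=int32))]
0.1 [[0.4812 0.2395 0.1   ]]
0.106 [[0.485  0.2406 0.106 ]]
((484.2043762207031, 240.32920837402344), 7.992297172546387) [476.34664732 232.55859419] [492.1954174  248.18706583]
[(np.int32(13), array([336.38461538, 252.38461538]))]
(array([0.48688539, 0.24175117, 0.10666923]), np.float64(0.0029952328216889066))
```

Emit:
{"fn": "jog_arm", "kwargs": {
  "series": [
    [[1,12,0,0,0,0,50],[2,25,0,0,0,0,50],[2,33,0,0,0,0,50],[3,37,0,0,0,0,50],[3,37,0,0,0,0,50],[3,37,0,0,0,0,50],[2,34,0,0,0,0,50],[2,27,0,0,0,0,50],[1,15,0,0,0,0,50],[0,7,0,0,0,0,50]]
  ]
}}

```text
time_s: 7.5
eef_pos: [0.5818, -0.0075, 0.091]
eef_rot: [-0.0, 0.989, 0.145, -0.0]
wrist_force: [-0.0, 0.3, -1.0]
opening: 0.625
grasp_force: 63.0
```

Emit:
{"fn": "jog_arm", "kwargs": {
  "series": [
    [[0,0,0,0,0,0,50],[0,0,5,0,0,0,50],[0,0,8,0,0,0,50],[0,0,8,0,0,0,50],[0,0,6,0,0,0,50],[0,0,2,0,0,0,50],[0,0,0,0,0,0,50],[0,0,0,0,0,0,50],[0,0,0,0,0,0,50],[0,0,0,0,0,0,50]]
  ]
}}

```text
time_s: 8.5
eef_pos: [0.5819, -0.0059, 0.0627]
eef_rot: [0.0, 0.989, 0.146, 0.0]
wrist_force: [-0.3, 0.5, -1.0]
opening: 0.625
grasp_force: 63.0
```

Run:
```python
from h import *
w=cam("wrist"); np.savez("w5.npz",**{k:np.array(v) for k,v in w.items()}); t=cam("top"); s=cam("scene")
for i in range(3):
    o=ctrl.get_obs(); print(o['eef_pos'],o['eef_rot'],o['wrist_force'],o['grasp_force'])
m,b=blobs(w['frame'],(3,150,60),(16,255,255),(180,80,380,400),10); 
for x in b: print("dot",x[0],x[1],fplane(w,x[1],o['eef_pos'][2]+.0155).round(4))
cv2.imwrite("pics/w5.png",np.hstack([cv2.resize(w['frame'][180:340,200:360],(400,400)),cv2.resize(s['frame'][180:260,210:290],(400,400))]))
```

```text
[ 0.58175325 -0.00591945  0.06250928] [6.12002672e-05 9.89240248e-01 1.46300024e-01 1.73744024e-04] [ 0.6933402  -0.08768611 -0.73633452] 62.963268756866455
[ 0.58175325 -0.00591945  0.06250928] [6.12002672e-05 9.89240248e-01 1.46300024e-01 1.73744024e-04] [ 0.6933402  -0.08768611 -0.73633452] 62.963268756866455
[ 0.58175325 -0.00591945  0.06250928] [6.12002672e-05 9.89240248e-01 1.46300024e-01 1.73744024e-04] [ 0.6933402  -0.08768611 -0.73633452] 62.963268756866455
dot 8438 [283.22363119 200.71166153] [[0.623  0.0061 0.078 ]]
dot 730 [282.63561644 291.23013699] [[ 0.5804 -0.0065  0.078 ]]
```

View pics/w5.png

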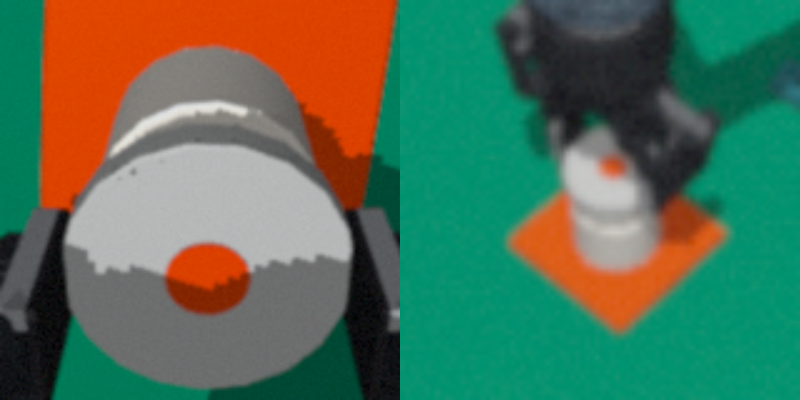

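Wrist and scene crops show the lid level above the cup, dot at (283,291), i.e. (0.5804,-0.0065), within 1 mm of the rim centre. I lower it.

Emit:
{"fn": "jog_arm", "kwargs": {
  "series": [
    [[0,0,3,0,0,0,50],[0,0,4,0,0,0,50],[0,0,4,0,0,0,50],[0,0,3,0,0,0,50],[0,0,2,0,0,0,50],[0,0,1,0,0,0,50],[0,0,0.5,0,0,0,50],[0,0,0.5,0,0,0,50],[0,0,0,0,0,0,50],[0,0,0,0,0,0,50]]
  ]
}}

```text
time_s: 9.65
eef_pos: [0.5817, -0.0058, 0.0444]
eef_rot: [0.0, 0.989, 0.146, 0.0]
wrist_force: [0.6, 0.5, -0.2]
opening: 0.628
grasp_force: 63.0
```

Emit:
{"fn": "jog_arm", "kwargs": {
  "series": [
    [[0,0,0.5,0,0,0,50],[0,0,0.5,0,0,0,50],[0,0,0.3,0,0,0,50],[0,0,0,0,0,0,50],[0,0,0,0,0,0,50],[0,0,0,0,0,0,50],[0,0,0,0,0,0,50],[0,0,0,0,0,0,50],[0,0,0,0,0,0,50],[0,0,0,0,0,0,50]]
  ]
}}

```text
time_s: 10.65
eef_pos: [0.5817, -0.0059, 0.0435]
eef_rot: [0.0, 0.989, 0.146, 0.0]
wrist_force: [-1.5, 0.0, 5.4]
opening: 0.628
grasp_force: 63.3
```

Emit:
{"fn": "jog_arm", "kwargs": {
  "series": [
    [[0,0,0,0,0,0,54],[0,0,0,0,0,0,56],[0,0,0,0,0,0,58],[0,0,0,0,0,0,62],[0,0,0,0,0,0,66],[0,0,0,0,0,0,70],[0,0,0,0,0,0,72],[0,0,0,0,0,0,72],[0,0,-5,0,0,0,72],[0,0,-10,0,0,0,72]]
  ]
}}

```text
time_s: 11.65
eef_pos: [0.581, -0.0057, 0.0578]
eef_rot: [-0.0, 0.989, 0.146, -0.001]
wrist_force: [0.6, 0.3, 0.7]
opening: 0.847
grasp_force: 0.0
```

Emit:
{"fn": "jog_arm", "kwargs": {
  "series": [
    [[0,0,-20,0,0,0,72],[0,0,-25,0,0,0,72],[0,0,-25,0,0,0,72],[-10,0,-25,0,0,0,72],[-15,0,-25,0,0,0,70],[-15,0,-20,0,0,0,66],[-15,0,-15,0,0,0,62],[-10,0,-10,0,0,0,58],[-10,0,-5,0,0,0,55],[-3,0,0,0,0,0,55]]
  ]
}}

```text
time_s: 12.65
eef_pos: [0.5067, -0.0287, 0.2293]
eef_rot: [0.0, 0.989, 0.146, 0.001]
wrist_force: [0.3, -0.4, -0.1]
opening: 0.645
grasp_force: 0.0
```

Run:
```python
from h import *
w=cam("wrist"); np.savez("w6.npz",**{k:np.array(v) for k,v in w.items()}); t=cam("top");s=cam("scene"); np.savez("s6.npz",**{k:np.array(v) for k,v in s.items()})
o=ctrl.get_obs(); print(o['eef_pos'],o['eef_rot'],o['opening'])
p=fpix(w,[[.5805,-.0065,.058]])[0].astype(int); roi=(p[0]-15,p[1]-15,p[0]+15,p[1]+15)
m,b=blobs(w['frame'],(3,150,60),(16,255,255),roi,10)
for x in b: print("dot",x[0],x[1],fplane(w,x[1],.0586).round(4))
q=tri2(w['xyz'],fray(w,b[0][1])[0],np.array(s['xyz']),ray(s,max(blobs(s['frame'],(3,150,60),(16,255,255),(240,205,266,222),3)[1],key=lambda y:y[0])[1])[0]);print(q)
r=55; cv2.imwrite("pics/w6.png",np.hstack([cv2.resize(w['frame'][max(p[1]-r,0):p[1]+r,p[0]-r:p[0]+r],(400,400)),cv2.resize(s['frame'][190:250,220:290],(400,343)).copy() if 0 else cv2.resize(s['frame'][195:255,225:285],(400,400),interpolation=cv2.INTER_CUBIC)]))
```

```text
[ 0.50680728 -0.02836606  0.22763231] [-1.33654311e-04  9.89245936e-01  1.46261534e-01 -1.53358743e-04] 0.6469822843643991
dot 185 [282.2        108.17837838] [[ 0.5807 -0.0062  0.0586]]
(array([0.56697633, 0.00211073, 0.03453778]), np.float64(0.0314414734903484))
```

View pics/w6.png

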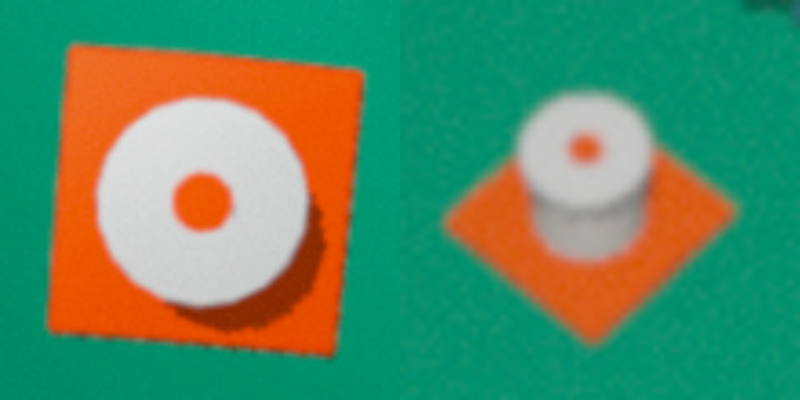

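The lid is seated, dot at (0.5807,-0.0062), flange even over the cup. The scene triangulation caught the orange base rather than the dot, so I will redo it. Now to the tweezers.

Emit:
{"fn": "jog_arm", "kwargs": {
  "series": [
    [[-2,12,0,0,0,0,50],[-5,25,0,0,0,0,50],[-6,30,0,0,0,0,45],[-6,31,0,0,0,0,45],[-6,31,0,0,0,0,45],[-6,31,0,0,0,0,45],[-6,31,0,0,0,0,45],[-5,27,0,0,0,0,45],[-4,18,0,0,0,0,45],[-2,9,0,0,0,0,45]]
  ]
}}

```text
time_s: 13.8
eef_pos: [0.5317, -0.2787, 0.2272]
eef_rot: [-0.0, 0.989, 0.146, -0.0]
wrist_force: [-0.9, -0.1, -0.9]
opening: 0.526
grasp_force: 0.0
```

Emit:
{"fn": "jog_arm", "kwargs": {
  "series": [
    [[0,0,5,0,0,0.06,45],[0,0,10,0,0,0.12,45],[0,0,15,0,0,0.14,45],[0,0,15,0,0,0.14,45],[0,0,15,0,0,0.14,45],[0,0,10,0,0,0.12,45],[0,0,5,0,0,0.08,45],[0,0,0,0,0,0,45],[0,0,0,0,0,0,45],[0,0,0,0,0,0,45]]
  ]
}}

```text
time_s: 14.8
eef_pos: [0.5324, -0.2768, 0.1535]
eef_rot: [0.0, 0.968, -0.249, 0.0]
wrist_force: [-0.8, -1.1, 0.3]
opening: 0.531
grasp_force: 0.0
```

Run:
```python
from h import *
w=cam("wrist"); np.savez("w7.npz",**{k:np.array(v) for k,v in w.items()}); s=load("s6.npz"); w1=load("w1.npz");w6=load("w6.npz")
print("dot",tri2(w6['xyz'],fray(w6,[[282.2,108.2]])[0],s['xyz'],ray(s,[[252.75,217.2]])[0]))
o=ctrl.get_obs(); print(o['eef_pos'],o['eef_rot'],o['opening'],o['q'])
m,b=blobs(w['frame'],(20,110,90),(35,255,255),(150,30,420,300),60)
b=sorted(b,key=lambda x:-x[0])[:2]; b.sort(key=lambda x:x[1][0]); m1,b1=blobs(w1['frame'],(20,110,90),(35,255,255),(250,60,320,130),60); b1.sort(key=lambda x:x[1][0])
for x,y in zip(b,b1): print("yel",x[0],x[1].round(1),x[2],fplane(w,x[1],.030).round(4),tri2(w['xyz'],fray(w,x[1])[0],w1['xyz'],fray(w1,y[1])[0])[0].round(4))
c=[(b[0][1]+b[1][1])/2];print("mid",fplane(w,c,.030).round(4))
print(fpix(w,[[.532,-.276,.03],[.60,-.315,.03]]))
cv2.imwrite("pics/w7.png",cv2.resize(w['frame'][0:300,130:430],(600,600)))
```

```text
dot (array([ 0.58044664, -0.00621414,  0.0511627 ]), np.float64(0.0001657389414694564))
[ 0.53233992 -0.27684152  0.15360567] [ 1.67902886e-04  9.68338346e-01 -2.49640964e-01  4.56416754e-04] 0.5222421499750457 [-6.77203585e-01  3.12430493e-01  1.61088670e+00  7.49815245e-05
  1.21730537e+00  1.39818580e+00]
yel 180 [267.4 203.6] [265 176   7  51] [[ 0.5356 -0.2645  0.03  ]] [ 0.5375 -0.2658  0.0371]
yel 242 [298.4 200.5] [295 175   8  52] [[ 0.5252 -0.2893  0.03  ]] [ 0.5239 -0.289   0.026 ]
mid [[ 0.5304 -0.2769  0.03  ]]
[[281.10938623 200.96246821]
 [282.63447728 108.95906986]]
```

View pics/w7.png

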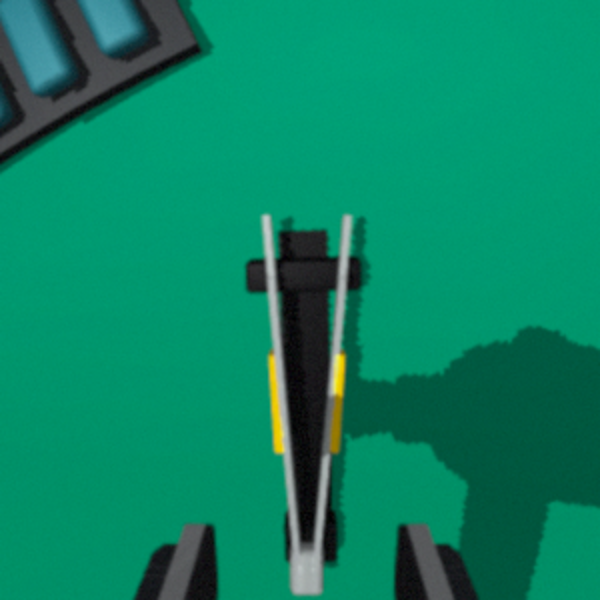

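The crop shows the tweezers axis running straight along column ~283 of the full frame, tips at (263,108) and (303,108), bow at (283,290). They are centred under the gripper and aligned with it. Grip height triangulates to about 31 mm (text 30). I descend.

Emit:
{"fn": "jog_arm", "kwargs": {
  "series": [
    [[-1,0,8,0,0,0,45],[0,0,18,0,0,0,45],[0,0,22,0,0,0,45],[0,0,22,0,0,0,45],[0,0,20,0,0,0,45],[0,0,18,0,0,0,45],[0,0,12,0,0,0,45],[0,0,8,0,0,0,45],[0,0,3,0,0,0,45],[0,0,0,0,0,0,45]]
  ]
}}

```text
time_s: 15.85
eef_pos: [0.5312, -0.2764, 0.022]
eef_rot: [0.0, 0.968, -0.25, 0.0]
wrist_force: [0.7, 0.2, 0.9]
opening: 0.527
grasp_force: 0.0
```

Run:
```python
from h import *
w=cam("wrist"); np.savez("w8.npz",**{k:np.array(v) for k,v in w.items()})
o=ctrl.get_obs(); print(o['eef_pos'],o['eef_rot'],o['opening'],o['wrist_force'])
print(fpix(w,[[.6022,-.3155,.028]]))
cv2.imwrite("pics/w8.png",cv2.resize(w['frame'][100:400,160:410],(650,600)) if 0 else cv2.resize(w['frame'][120:420,160:410],(500,600)))
```

```text
[ 0.53148583 -0.27661108  0.02251499] [ 1.70473314e-04  9.68158986e-01 -2.50335744e-01  4.03963216e-04] 0.529678748543225 [0.63477313 0.28630984 0.16336286]
[[280.08681443 107.99229842]]
```

View pics/w8.png

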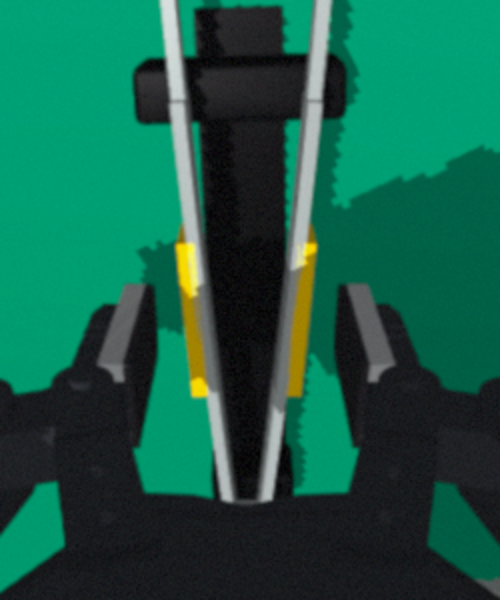

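Grips at crop (193,320) and (300,320) lie midway between the pads (155 and 335), so it is centred. That was my tenth and last picture; from here I use numbers only. I lower and squeeze.

Emit:
{"fn": "jog_arm", "kwargs": {
  "series": [
    [[0,0,5,0,0,0,45],[0,0,5,0,0,0,42],[0,0,2,0,0,0,38],[0,0,0,0,0,0,34],[0,0,0,0,0,0,31],[0,0,0,0,0,0,29],[0,0,0,0,0,0,27],[0,0,0,0,0,0,25],[0,0,0,0,0,0,24],[0,0,0,0,0,0,24]]
  ]
}}

```text
time_s: 16.9
eef_pos: [0.5314, -0.2766, 0.0104]
eef_rot: [0.0, 0.968, -0.25, 0.0]
wrist_force: [0.0, 0.3, 3.9]
opening: 0.284
grasp_force: 6.3
```

```bash
cat >> h.py <<'E'
def tips(w,ztop,show=True):
    # grey arm pixels near the tips: cast onto the arms' top plane, into the tool frame
    o=ctrl.get_obs(); q=o['eef_rot']; R=Ro.from_quat([q[1],q[2],q[3],q[0]]).as_matrix(); p=o['eef_pos']
    P0=p+R@[70,0,0]/np.array(1000.); 
    hsv=cv2.cvtColor(w['frame'],cv2.COLOR_BGR2HSV); m=(hsv[...,1]<70)&(hsv[...,2]>75)
    v,u=np.nonzero(m); X=fplane(w,np.c_[u,v],ztop); L=((X-p)@R)*1000
    k=(L[:,0]>30)&(L[:,0]<95)&(abs(L[:,1])<25); L=L[k]; out=[]
    for x0 in range(36,92,4):
        s=L[(L[:,0]>=x0)&(L[:,0]<x0+4)]; l=s[s[:,1]<0][:,1]; r=s[s[:,1]>0][:,1]
        if len(l)>2 and len(r)>2: out.append((x0+2,l.min(),l.max(),r.min(),r.max()))
    out=np.round(out,1); print(out if show else '', "tip x max L,R",L[L[:,1]<0][:,0].max().round(1),L[L[:,1]>0][:,0].max().round(1)); return out
E
python3 - <<'E'
from h import *
w=cam("wrist"); o=ctrl.get_obs(); print(o['eef_pos'],o['opening'],o['grasp_force'],o['wrist_force'])
tips(w,.0275)
print("before");
E
```

```text
[ 0.53140737 -0.27659139  0.01038703] 0.28619359181440623 6.300106197595596 [0.50759396 0.05926846 3.90743509]
[[ 38.  -10.3  -6.9   8.   11.8]
 [ 42.  -10.6  -6.9   8.4  12.1]
 [ 46.  -10.9  -7.2   8.3  12.1]
 [ 50.  -11.2  -7.5   8.6  12.7]
 [ 54.  -11.5  -7.4   8.6  12.7]
 [ 58.  -11.4  -7.8   8.9  12.6]
 [ 62.  -11.7  -7.7   9.2  12.9]
 [ 66.  -11.6  -8.    9.2  12.8]
 [ 70.  -11.6  -8.    9.5  13.1]
 [ 74.  -11.8  -8.4   9.9  13. ]
 [ 78.  -11.8  -8.7   9.8  13. ]
 [ 82.  -11.8  -9.1  10.2  12.9]] tip x max L,R 80.6 80.6
before
```

Gap reads about 19 mm at opening 24.4 mm, which matches the text. I squeeze to 22.5 and lift.

Emit:
{"fn": "jog_arm", "kwargs": {
  "series": [
    [[0,0,0,0,0,0,23.5],[0,0,0,0,0,0,23],[0,0,0,0,0,0,22.5],[0,0,0,0,0,0,22.5],[0,0,-3,0,0,0,22.5],[0,0,-6,0,0,0,22.5],[0,0,-10,0,0,0,22.5],[0,0,-10,0,0,0,22.5],[0,0,-6,0,0,0,22.5],[0,0,0,0,0,0,22.5]]
  ]
}}

```text
time_s: 17.95
eef_pos: [0.532, -0.277, 0.0467]
eef_rot: [0.001, 0.968, -0.25, 0.001]
wrist_force: [0.7, 0.8, -0.7]
opening: 0.263
grasp_force: 6.6
```

Emit:
{"fn": "jog_arm", "kwargs": {
  "series": [
    [[0,0,-4,0,0,0,22.5],[0,0,-8,0,0,0,22.5],[0,0,-12,0,0,0,22.5],[0,0,-12,0,0,0,22.5],[0,0,-10,0,0,0,22.5],[0,0,-6,0,0,0,22.5],[0,0,-3,0,0,0,22.5],[0,0,0,0,0,0,22.5],[0,0,0,0,0,0,22.5],[0,0,0,0,0,0,22.5]]
  ]
}}

```text
time_s: 18.95
eef_pos: [0.5307, -0.2761, 0.0993]
eef_rot: [-0.0, 0.968, -0.25, -0.001]
wrist_force: [-0.3, 0.3, -0.7]
opening: 0.263
grasp_force: 6.6
```

```bash
cat >> h.py <<'E'
def rel(o,P):
    q=o['eef_rot']; R=Ro.from_quat([q[1],q[2],q[3],q[0]]).as_matrix(); return (np.array(P)-o['eef_pos'])@R*1000
E
python3 - <<'E'
from h import *
w=cam("wrist"); np.savez("w9.npz",**{k:np.array(v) for k,v in w.items()}); o=ctrl.get_obs(); print(o['eef_pos'],o['eef_rot'],o['opening'],o['grasp_force'],o['wrist_force'])
z=o['eef_pos'][2]+.0275-.0104
tips(w,z)
# tip height by scene/top views: nearest-depth check from the wrist depth map
p=fpix(w,[o['eef_pos']+np.array([np.cos(-.506)*.07,np.sin(-.506)*.07,.017])])[0]; print(p)
E
```

```text
[ 0.53075843 -0.27608549  0.09938313] [-2.28957706e-04  9.68134724e-01 -2.50429340e-01 -4.98598260e-04] 0.2646840016797703 6.591743677854538 [-0.07555061 -0.53121996 -0.20178793]
[[ 38.   -9.4  -5.7   7.2  11. ]
 [ 42.   -9.4  -6.    7.1  10.9]
 [ 46.   -9.6  -6.3   7.5  10.8]
 [ 50.   -9.6  -6.3   7.8  11.1]
 [ 54.   -9.9  -6.3   7.8  11. ]
 [ 58.   -9.8  -6.6   7.8  11.3]
 [ 62.  -10.5  -6.5   8.   11.6]
 [ 66.  -10.4  -6.9   8.   11.9]
 [ 70.  -10.4  -6.8   8.3  11.9]
 [ 74.  -10.3  -7.2   8.3  11.9]
 [ 78.  -10.6  -7.2   8.7  11.8]
 [ 82.  -10.6  -7.5   8.7  11.7]] tip x max L,R 80.6 80.6
[280.46938435 136.6958807 ]
```

Lifted: opening 22.5 mm, gap about 16 mm, tips 80 mm ahead with no pitch change. Now over the lid at a safe height.

Emit:
{"fn": "jog_arm", "kwargs": {
  "series": [
    [[-2,-3,0,0,0,0,22.5],[-5,-8,0,0,0,0,22.5],[-9,-14,0,0,0,0,22.5],[-11,-17,0,0,0,0,22.5],[-11,-17,0,0,0,0,22.5],[-11,-17,0,0,0,0,22.5],[-11,-17,0,0,0,0,22.5],[-11,-17,0,0,0,0,22.5],[-11,-17,0,0,0,0,22.5],[-11,-17,0,0,0,0,22.5]]
  ]
}}

```text
time_s: 20.0
eef_pos: [0.5192, -0.103, 0.1001]
eef_rot: [-0.0, 0.968, -0.25, 0.0]
wrist_force: [0.6, -0.3, -1.1]
opening: 0.263
grasp_force: 6.6
```

Emit:
{"fn": "jog_arm", "kwargs": {
  "series": [
    [[-11,-17,0,0,0,0,22.5],[-11,-17,0,0,0,0,22.5],[-11,-17,0,0,0,0,22.5],[-11,-17,0,0,0,0,22.5],[-11,-18,0,0,0,0,22.5],[-9,-15,0,0,0,0,22.5],[-6,-10,0,0,0,0,22.5],[-3,-4,0,0,0,0,22.5],[-1,-2,0,0,0,0,22.5],[0,0,0,0,0,0,22.5]]
  ]
}}

```text
time_s: 21.0
eef_pos: [0.5116, 0.0329, 0.1001]
eef_rot: [0.0, 0.968, -0.25, 0.0]
wrist_force: [0.0, 0.8, -0.9]
opening: 0.262
grasp_force: 6.6
```

```bash
cat > chk.py <<'E'
from h import *
w=cam("wrist"); o=ctrl.get_obs(); print(o['eef_pos'],o['eef_rot'],o['opening'],o['grasp_force'],o['wrist_force'])
p=fpix(w,[[.5807,-.0062,.0586]])[0].astype(int)
m,b=blobs(w['frame'],(3,150,60),(16,255,255),(p[0]-25,p[1]-25,p[0]+25,p[1]+25),10)
for x in b:
    D=fplane(w,x[1],.0586)[0]; print("dot",x[0],x[1].round(1),x[2],D.round(4),"in tool",rel(o,D).round(1))
# yellow grips and arms: white lid below confuses grey; use depth to keep only near pixels
hsv=cv2.cvtColor(w['frame'],cv2.COLOR_BGR2HSV); zt=o['eef_pos'][2]+.0171
v,u=np.nonzero(w['z_map']>0); d=fray(w,np.c_[u,v]); ax=rot(w)[:,2]
X=np.array(w['xyz'])+d*(w['z_map'][v,u]/(d@ax))[:,None]; k=abs(X[:,2]-zt)<.008
q=o['eef_rot'];R=Ro.from_quat([q[1],q[2],q[3],q[0]]).as_matrix(); L=(X[k]-o['eef_pos'])@R*1000
L=L[(abs(L[:,1])<25)&(L[:,0]>50)&(L[:,0]<95)]
for s in (-1,1):
    l=L[L[:,1]*s>0]; e=l[l[:,0]>74]; print("arm",s,len(l),"xmax",l[:,0].max().round(1),"y",e[:,1].min().round(1),e[:,1].max().round(1),"z med tip",np.median(e[:,2]).round(1),"z near",np.median(l[l[:,0]<60][:,2]).round(1))
E
python3 chk.py
```

```text
[0.51170257 0.03255209 0.10006031] [ 9.52519851e-05  9.68108009e-01 -2.50533140e-01  1.38411377e-04] 0.26332601792357363 6.592606231570244 [-0.1381397  -0.06886639 -0.12626019]
dot 578 [282.5 109.2] [269  96  28  27] [ 0.5807 -0.0063  0.0586] in tool [79.2  0.5 41.5]
arm -1 700 xmax 80.4 y -10.8 -7.3 z med tip -18.5 z near -19.1
arm 1 687 xmax 80.4 y 8.3 11.6 z med tip -18.3 z near -19.1
```

Dot at tool (79.2, 0.5), and the tips straddle it at y −7.3 and +8.3 (gap about 15.7 mm), level. I lower 40 mm.

Emit:
{"fn": "jog_arm", "kwargs": {
  "series": [
    [[0,0,3,0,0,0,22.6],[0,0,6,0,0,0,22.6],[0,0,8,0,0,0,22.6],[0,0,8,0,0,0,22.6],[0,0,7,0,0,0,22.6],[0,0,5,0,0,0,22.6],[0,0,2,0,0,0,22.6],[0,0,1,0,0,0,22.6],[0,0,0,0,0,0,22.6],[0,0,0,0,0,0,22.6]]
  ]
}}

```text
time_s: 22.05
eef_pos: [0.5119, 0.0329, 0.0603]
eef_rot: [-0.0, 0.968, -0.25, 0.0]
wrist_force: [0.0, -0.3, -0.9]
opening: 0.263
grasp_force: 6.6
```

Emit:
{"fn": "jog_arm", "kwargs": {
  "series": [
    [[0,0,0,0,0,0,22.6],[0,0,0,0,0,0,22.6],[0,0,0,0,0,0,22.6],[0,0,0,0,0,0,22.6],[0,0,0,0,0,0,22.6],[0,0,0,0,0,0,22.6],[0,0,0,0,0,0,22.6],[0,0,0,0,0,0,22.6],[0,0,0,0,0,0,22.6],[0,0,0,0,0,0,22.6]]
  ]
}}

```text
time_s: 23.05
eef_pos: [0.5116, 0.0329, 0.06]
eef_rot: [-0.0, 0.968, -0.25, -0.0]
wrist_force: [0.0, -0.0, -0.2]
opening: 0.267
grasp_force: 6.6
```

```bash
python3 chk.py
```

```text
[0.51158001 0.03290493 0.05999459] [-4.36100281e-06  9.68135562e-01 -2.50426701e-01 -9.42108692e-06] 0.2627299715649661 6.594545021653175 [-0.25983847 -0.04265069 -0.25923928]
dot 959 [282.6 111.4] [265  95  36  34] [ 0.5806 -0.0063  0.0586] in tool [79.4  0.8  1.4]
arm -1 706 xmax 80.6 y -10.6 -7.0 z med tip -18.4 z near -19.1
arm 1 690 xmax 80.6 y 8.6 11.7 z med tip -18.5 z near -19.1
```

```bash
python3 -c "
from bench import ctrl
print(ctrl.hand_in())"
```

```text
the job is handed in; nothing more can be done
None
```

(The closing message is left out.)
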